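# Charge the polishing pot and set its speed trimmer

### The job

Charge the polishing pot: put every aluminium buckle blank that lies on the bench into the pot, then take the wooden paddle and stir pellets and blanks with it, deep down and in wide circles, at least two full turns and until at least half of the six pellets have clearly shifted from where they lay, spilling nothing. After stirring, use the plastic tuning tool in the slot of the trimmer screw to turn the screw until its white pointer is in line with the long broad mark. Finish with both tools hanging upright, fully down on their collars, in the rack holes they came from, and do not disturb the other things on the bench.

Things in the scene. Friction and masses are not known exactly. Their poses are not given: they have to be found in the camera images.
- pot: fixed round open polishing pot of grey plastic on a grey foot, standing on the bench; origin at the centre of its underside, z up, axes parallel to the world's; rim 85 mm above the bench, rim radius 109 mm outside and 104 mm inside; wall 5 mm, narrowing a little downward to the flat inner floor, which is 25 mm above the bench and about 88 mm in radius
- pellet0: loose white ceramic polishing pellet in the pot, a round-ended rod 26 mm thick and 36 mm long (all six alike), 30 g; origin on its side, 13 mm from its middle (underneath at the start)
- pellet1: loose white ceramic polishing pellet in the pot, a round-ended rod 26 mm thick and 36 mm long (all six alike), 30 g; origin on its side, 13 mm from its middle (underneath at the start)
- pellet2: loose white ceramic polishing pellet in the pot, a round-ended rod 26 mm thick and 36 mm long (all six alike), 30 g; origin on its side, 13 mm from its middle (underneath at the start)
- pellet3: loose white ceramic polishing pellet in the pot, a round-ended rod 26 mm thick and 36 mm long (all six alike), 30 g; origin on its side, 13 mm from its middle (underneath at the start)
- pellet4: loose white ceramic polishing pellet in the pot, a round-ended rod 26 mm thick and 36 mm long (all six alike), 30 g; origin on its side, 13 mm from its middle (underneath at the start)
- pellet5: loose white ceramic polishing pellet in the pot, a round-ended rod 26 mm thick and 36 mm long (all six alike), 30 g; origin on its side, 13 mm from its middle (underneath at the start)
- buckle0: bare aluminium buckle blank lying on the bench (2 to 4 of the four are there): plate 80 (x) x 24 (y) x 8 mm with an 18 mm wide rib, 45 mm long, on top towards -x (overall 18 mm high) and a cross pin near the +x end; 70 g; origin at the centre of its underside, x along its length
- buckle1: bare aluminium buckle blank lying on the bench (2 to 4 of the four are there): plate 80 (x) x 24 (y) x 8 mm with an 18 mm wide rib, 45 mm long, on top towards -x (overall 18 mm high) and a cross pin near the +x end; 70 g; origin at the centre of its underside, x along its length
- buckle2: bare aluminium buckle blank lying on the bench (2 to 4 of the four are there): plate 80 (x) x 24 (y) x 8 mm with an 18 mm wide rib, 45 mm long, on top towards -x (overall 18 mm high) and a cross pin near the +x end; 70 g; origin at the centre of its underside, x along its length
- buckle3: bare aluminium buckle blank lying on the bench (2 to 4 of the four are there): plate 80 (x) x 24 (y) x 8 mm with an 18 mm wide rib, 45 mm long, on top towards -x (overall 18 mm high) and a cross pin near the +x end; 70 g; origin at the centre of its underside, x along its length
- rack_left (a point): the rack is a fixed aluminium plate 64 (x) x 190 (y) x 20 mm on two end panels, top 105 mm above the bench, with two square through holes 28 mm wide, 100 mm apart along y, in which the two tools hang upright by their collars; this point, axes along the rack's: centre of the rack's hole at its +y end, at the top face: the paddle's place
- rack_right (a point): centre of the rack's hole at its -y end, at the top face: the tuning tool's place
- paddle: wooden paddle hanging upright in the rack, 158 mm long, 90 g; origin at the middle of its lower end, z up along it. From the lower end: blade 20 (x) x 8 (y) mm to z = 40 mm, rod 14 mm thick to 64 mm, square neck 23 mm wide to 92 mm, square collar 44 mm wide from 92 to 98 mm (its underside rests on the rack), square handle 26 x 26 mm from 98 to 158 mm; it may tilt in the grip when stirring
- tuner: black plastic tuning tool hanging upright in the rack, 128 mm long, 70 g; origin at the middle of its lower end, z up along it. Flat blade along x: lowest 4 mm 20 x 2 mm, then 24 x 4 mm up to z = 16 mm; square shank 22 mm to 62 mm; square collar 44 mm wide from 62 to 68 mm (its underside rests on the rack), square handle 26 x 26 mm from 68 to 128 mm
- drive: fixed grey speed control unit 140 x 140 x 55 mm; origin under its centre on the bench, z up; in its top a round well 48 mm wide and 30 mm deep, centred 10 mm to -x of its middle, with the brass trimmer screw in it and white scale lines around it, one of them longer and broader: the mark
- slot (a point): middle of the bottom of the slot in the trimmer screw, on the screw's axis, 18 mm below the unit's top; turns with the screw: x along the slot, towards the screw's white pointer. Slot 28 mm long, 6.5 mm wide, 9 mm deep with sloping lead-in faces above
- mark (a point): middle of the long broad scale line (20 x 6 mm) on the unit's top, 38 mm from the screw's axis: the pointer must end in line with it
- trimmer (a joint): angle of the trimmer screw in rad, 0 to 2.6 between its stops, growing clockwise as seen from above; 0 with the pointer along the unit's +x, 1.5 with the pointer at the mark; needs about 0.05 N m and stays where it is left
- can: green drinks can, bystander, radius 33 mm, 115 mm high; origin under its centre
- clear_box: open clear plastic box, bystander, 70 x 50 x 35 mm; origin under its centre
- handpiece: steel grinding handpiece lying along its y, bystander, 162 mm long, 24 mm thick; origin on the bench under its middle
- file: file with a black handle, bystander, 160 mm long along x, 20 mm high; origin under its middle
- pad: flat black rubber pad, bystander, 90 x 60 x 12 mm; origin under its centre

How it is judged:
By the outcome, as a careful person would: the job done as asked, in the order asked, and still so for the second after the job is handed in, with the robot touching nothing.
Of buckle0, buckle1, buckle2, buckle3 only 2 to 4 are there at a start; the rules pass over those that are not, and their reading is None.
At some moment in a run one of buckle0, buckle1, buckle2, buckle3 may be knocked a few centimetres aside while the robot is not near it.
It also fails if it takes over 210 s, if anything falls off the work surface, if the arm or the gripper's body presses on something with over 40 N, if the wrist force passes 120 N, or if a joint passes its speed limit or range.

### The arm

A 7-joint arm with a two-finger parallel gripper is mounted at the origin on the work surface. World frame = base frame: x ahead of the robot, y to its left, z up, the work surface at z = 0. Lengths are in m, angles in rad, forces in N, time in s.
With the tool pointing down it reaches from about 0.425 to 0.95 m from the base axis. Payload 4.7 kg.
Tool frame: the origin (TCP) lies on the mounting face of the last link; the fingertips stand arm.nose_length ahead of it and the grasp point (between the pads) lies 164 mm ahead of it (arm.nose_length is the distance from the TCP to the fingertips, in m); z points along the fingers, y is the line along which they close (so a half turn about z gives the same grasp; the last joint's range is limited). The gripper opens to 87 mm and grips with 3 to 60 N. Pads are 19 mm wide; open, the fingers measure 117 mm over their backs; the gripper's body (75 mm by 190 mm) begins 51 mm behind the grasp point.
Start: joints at [1.076, 0.469, -0.049, 1.532, 0.024, 1.141, -0.082], TCP at [0.303, -0.603, 0.405] pointing down, gripper open.
Joint ranges: [-2.59, 2.59], [-0.33, 1.99], [-1.39, 1.29], [0.1, 2.45], [-1.04, 4.18], [0.21, 1.99], [-2.66, 2.66]. Speed limits (rad/s): [2.57, 2.57, 3.14, 3.14, 3.14, 3.14, 3.14].

### API

Orientations are given as [roll, pitch, yaw] about the fixed x, y, z axes, in that order (R = Rz(yaw) Ry(pitch) Rx(roll)).
In Python, from bench import arm gives the robot as it stands. The module is installed in compiled form; this text tells all that it offers.
- The arm moves only by the shell command python3 -m jog 'ROWS'. ROWS is JSON, one flat list of numbers, 5 for each row, row after row: the closure, from -1 (fully open) to 1 (shut), then the shift along the tool's x, y, z scaled (see below), then the turn about the tool's z scaled (see below). A call has 1 to 12 rows; each row shifts and turns the commanded pose from where the row before left it, along the tool's axes as they then stand; what a row does not reach is not made up. The controller multiplies each number of a shift by 100 mm and each number of a turn by pi/2 rad. A row lasts 1/12 s, in which the tool goes at most 41.7 mm and 7.16 degrees, less where a joint would pass 70% of its speed; a pose out of reach is approached as far as the arm can. A call with a number of a shift or a turn outside -1 to 1 is refused whole. A call with a gripper value outside its range is refused whole. The fingers move at their own pace and stop on an object; the grip force is fixed at half the most. Time passes only in rows, so rows that do not move let the fingers close. It gives the time, the measured TCP pose, the force, the opening and the grip force at its end, in the units of the state.
- arm.get_state(): the state, without advancing time (a new reading comes with each control period).
- arm.camera(name): name is "scene" or "top" or "wrist"; returns a dict with "frame" (480x640x3 uint8, red, green, blue), "range_z" (480x640 float32, m along the optical axis (not along the pixel's ray), 0 where there is no reading), "fx", "fy", "cx", "cy" (pixels), "rvec" (rotation vector, rad) and "tvec" (3), from world to camera coordinates, as OpenCV has them. Camera axes: x right, y down, z forward; pixel columns grow to the right and rows downward; lengths in m; the calibration is good to about 2 mm. The wrist camera is an equidistant fisheye: a pixel r from the principal point sees the ray r / f radians off the axis. A picture is of the moment at which its call begins.
- arm.sign_off(): hands the job in; it is judged then, once.
The state is a dict: "clock": time; "joint_pos": joint angles; "joint_vel": joint speeds; "joint_efforts": joint torques, N m; "tool_pos": TCP position; "ee_rot": TCP orientation; "force": force on the tool from outside, world axes, zero at the start; "torque": the same for the moment, N m; "grip_width": finger opening in m; "grasp_force": force on a finger pad.
Only numpy, scipy, OpenCV 4.12 (cv2) and the standard library are available. Lean on these libraries where they do the work, as an engineer would, in place of code of your own. Each camera call takes 0.05 s, during which the arm holds its last target. There are 200 camera calls.

## Working session

There is one attempt and no reset: what is moved stays moved. The work goes in short steps, Python scripts to look and compute and a shell command to move; the robot and the scene stay as the last step left them, time stands still between calls to the robot, and variables do not carry over. Pictures are saved under pics/ and viewed, at most 18 in all, crops included, and the job is handed in when it is done.

```bash
mkdir -p pics
cat > h.py <<'E'
import numpy as np, cv2
from bench import arm
from scipy.spatial.transform import Rotation as R
def save(c,n,crop=None,s=1):
    f=c["frame"][:,:,::-1]
    if crop: f=f[crop[1]:crop[3],crop[0]:crop[2]]
    if s!=1: f=cv2.resize(f,None,fx=s,fy=s,interpolation=cv2.INTER_CUBIC)
    cv2.imwrite("pics/"+n,f)
def ray(c,u,v,wrist=False):
    x=(np.asarray(u,float)-c["cx"])/c["fx"]; y=(np.asarray(v,float)-c["cy"])/c["fy"]
    if wrist:
        r=np.hypot(x,y)+1e-12; d=np.stack([x/r*np.sin(r),y/r*np.sin(r),np.cos(r)],-1)
    else: d=np.stack([x,y,np.ones_like(x)],-1)
    M=R.from_rotvec(np.ravel(c["rvec"])).as_matrix(); o=-M.T@np.ravel(c["tvec"])
    return o,d@M
def onplane(c,u,v,z,wrist=False):
    o,d=ray(c,u,v,wrist); return o+d*((z-o[2])/d[...,2])[...,None]
def cloud(c,wrist=False):
    v,u=np.mgrid[:480,:640]; o,d=ray(c,u,v,wrist)
    M=R.from_rotvec(np.ravel(c["rvec"])).as_matrix()
    k=c["range_z"]/(d@M.T)[...,2]
    return o+d*k[...,None]
E
python3 - <<'E'
from h import *
for n in("top","scene"):
    c=arm.camera(n); save(c,n+"0.png"); np.save(n+"0.npy",c,allow_pickle=True)
    print(n,-R.from_rotvec(np.ravel(c["rvec"])).as_matrix().T@np.ravel(c["tvec"]),c["fx"])
print(arm.get_state(),arm.nose_length)
E
```

```text
top [ 0.49488855 -0.00211016  0.89572669] 435.9902919414875
scene [1.2168455  0.33811779 0.67899498] 476.0615969759729
{'clock': 0.1, 'joint_pos': array([ 1.07606737,  0.46937142, -0.0485731 ,  1.53354298,  0.02412032,
        1.14102758, -0.08230361]), 'joint_vel': array([-0.00039505, -0.0009596 ,  0.00098517, -0.00275663,  0.00030265,
       -0.00055332, -0.00028974]), 'joint_efforts': array([ 9.24366323e-04, -5.09170461e+01, -8.10253923e-02, -2.36830974e+01,
       -6.14724308e-02,  3.44389037e-02,  5.45405828e-05]), 'tool_pos': array([ 0.30309997, -0.60288464,  0.4038102 ]), 'ee_rot': array([-3.13983175e+00,  8.98257288e-05,  4.65842747e-01]), 'force': array([-0.81669731,  0.07869413, -0.01128804]), 'torque': array([ 0.01560412,  0.02597992, -0.02179515]), 'grasp_force': 0.0, 'grip_width': 0.08672775553483675} 0.1822
```

View pics/top0.png

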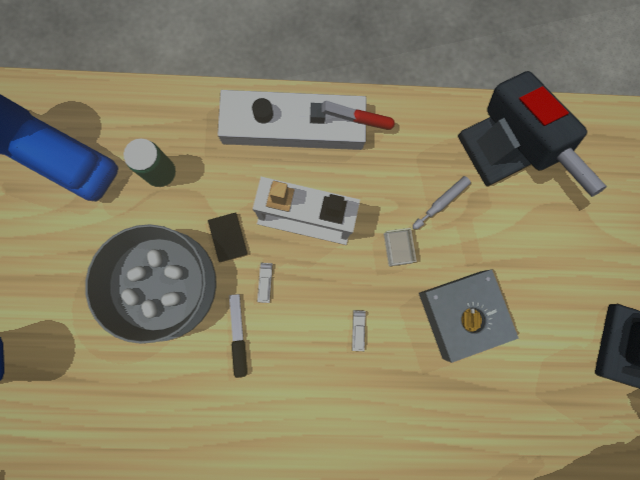

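View pics/scene0.png

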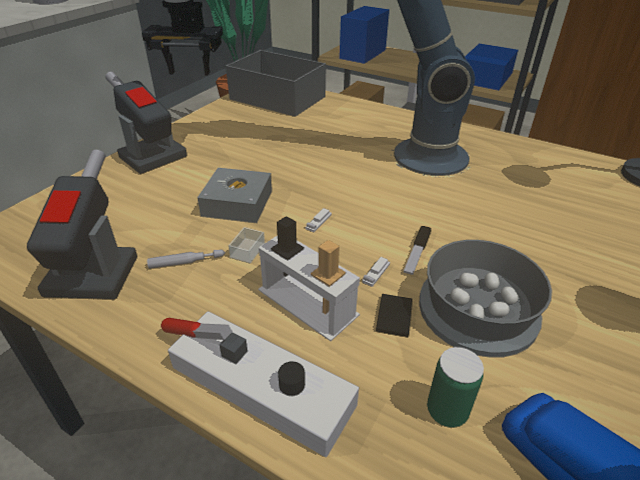

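Top view: blanks at about (265,283) and (359,331), the pot at (152,284), the rack from (280,195) (paddle) to (333,208) (tuner), and the trimmer at (473,320). Only two blanks are visible. Next I'll measure all of these.

Run:
```python
from h import *
c=np.load("top0.npy",allow_pickle=True).item(); P=cloud(c); f=c["frame"].astype(int)
hsv=cv2.cvtColor(c["frame"],cv2.COLOR_RGB2HSV)
def rect(mask,name):
    n,l,st,ce=cv2.connectedComponentsWithStats(mask.astype(np.uint8))
    for i in range(1,n):
        if st[i,4]<25: continue
        p=P[l==i]; r=cv2.minAreaRect((p[:,:2]*1000).astype(np.float32))
        print(name,st[i,:5],"mean",p.mean(0).round(4),"rect",np.round(r[0],1),np.round(r[1],1),round(r[2],1))
v,u=np.mgrid[:480,:640]
def box(a,b,cc,d): return (u>a)&(u<cc)&(v>b)&(v<d)
z=P[...,2]
low=(hsv[...,1]<60)
for b in((252,255,282,312),(345,300,375,360)):
    m=box(*b)&low&(hsv[...,2]>110); rect(m&(z>0.004),"buckle"); rect(m&(z>0.013),"rib")
rk=box(240,160,370,250)
rect(rk&(z>.095)&(z<.113)&low,"rack"); rect(rk&(z>.14),"handles")
m=box(70,210,230,350)&(z>.08)&(z<.09); p=P[m]
A=np.c_[2*p[:,:2],np.ones(len(p))]; s=np.linalg.lstsq(A,(p[:,:2]**2).sum(1),rcond=None)[0]; print("pot",s[:2],np.sqrt(s[2]+s[0]**2+s[1]**2))
rect(box(410,260,530,370)&(z>.05)&(z<.06),"drive")
rect(box(450,295,500,345)&(hsv[...,0]>12)&(hsv[...,0]<30)&(hsv[...,1]>110)&(hsv[...,2]>60),"brass")
rect(box(440,295,510,345)&(hsv[...,1]<60)&(hsv[...,2]>150),"white")
rect(box(100,240,210,330)&(hsv[...,2]>165)&low,"pellets")
for n,(a,b) in dict(can=(142,153),box=(400,247),hand=(447,197),file=(238,330),pad=(228,237)).items(): print(n,P[b,a].round(3))
save(c,"drv.png",(415,265,525,365),5)
```

```text
buckle [257 263  16  40 455] mean [0.5298 0.0737 0.0132] rect [531.2  74.8] [25.7 79.4] 87.5
rib [261 264  10   5  38] mean [0.5632 0.0732 0.016 ] rect [563.7  73.3] [ 8.2 18.3] 1.9
rib [259 277  11  23 204] mean [0.5188 0.0741 0.0179] rect [519.3  74.2] [18. 44.] 88.5
buckle [353 310  13  41 469] mean [ 0.4413 -0.1162  0.0208] rect [447.4 -65.7] [137.5  79.2] 83.2
rib [355 311  11   6  44] mean [ 0.4735 -0.1187  0.0159] rect [ 474.4 -119.1] [ 9.9 20.3] 1.6
rib [355 325  10  24 210] mean [ 0.4294 -0.1166  0.0262] rect [463.8 -74.5] [151.6  43.1] 50.9
rack [ 253  177  107   56 2573] mean [ 0.6698 -0.0086  0.1056] rect [673.8  -5.1] [190.1  64.8] 78.7
handles [270 181  19  21 299] mean [0.6803 0.0432 0.1695] rect [595.7  29.9] [209.2  31.2] 9.1
handles [326 194  20  21 282] mean [ 0.6604 -0.0531  0.1731] rect [584.5 -35.9] [ 26.2 189.8] 77.2
pot [0.52137218 0.28322208] 0.1051590709264392
drive [ 425  270   94   93 4859] mean [ 0.4784 -0.3296  0.0553] rect [ 478.4 -331.2] [140.7 142.1] 20.3
brass [462 309  20  23 341] mean [ 0.468  -0.3336  0.0442] rect [ 467.8 -336.7] [40.4 42.1] 83.9
pellets [149 253   7  11  39] mean [0.5705 0.2885 0.0505] rect [569.9 289.2] [18.9 10.5] 25.6
pellets [166 268  11   8  42] mean [0.5436 0.2505 0.0501] rect [543.6 251. ] [20.8 10.7] 68.4
pellets [164 296  10   6  25] mean [0.4939 0.2494 0.0501] rect [493.3 250.3] [ 9.6 16.5] 13.2
can [0.756 0.299 0.116]
box [ 0.613 -0.203  0.003]
hand [ 0.718 -0.297  0.022]
file [0.436 0.122 0.012]
pad [0.62  0.152 0.014]
```

View pics/drv.png

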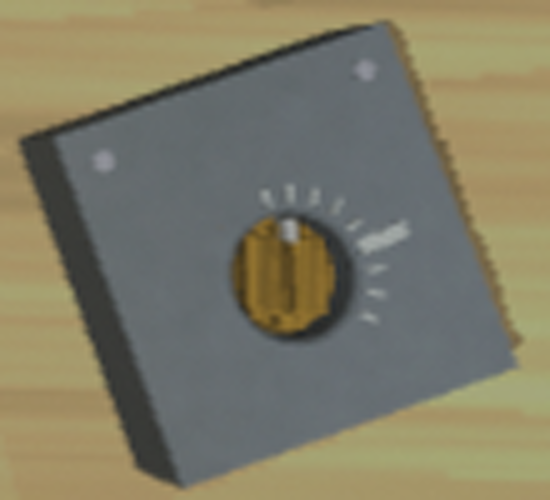

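Screw and mark seen: pointer at crop (289,230), mark at (384,235), unit yaw about 20°. I'll move above blank 1 and look with the wrist camera.

```bash
python3 -m jog '[-1,0,0,0,0.0742,-1,0,0,0,0.0742,-1,0,0,0,0.0742,-1,0,0,0,0.0742,-1,0.08,-0.3,0.05,0,-1,0.08,-0.3,0.05,0,-1,0.08,-0.3,0.05,0,-1,0.08,-0.3,0.05,0,-1,0.08,-0.3,0.05,0,-1,0.08,-0.3,0.05,0,-1,0.08,-0.3,0.05,0,-1,0.08,-0.3,0.05,0]' && python3 -m jog '[-1,0.08,-0.3,0.05,0,-1,0.08,-0.3,0.05,0,-1,0.1,-0.3,0.05,0,-1,0.1,-0.3,0.05,0,-1,0.1,-0.3,0.05,0,-1,0.1,-0.3,0.05,0,-1,0.1,-0.3,0.05,0,-1,0.1,-0.3,0.05,0,-1,0,0,0,0,-1,0,0,0,0]'
python3 - <<'E'
from h import *
c=arm.camera("wrist"); save(c,"w1.png"); np.save("w1.npy",c,allow_pickle=True)
s=arm.get_state();print(s["tool_pos"],s["ee_rot"],s["joint_pos"],c["fx"])
print(-R.from_rotvec(np.ravel(c["rvec"])).as_matrix().T@np.ravel(c["tvec"]))
c=np.load("top0.npy",allow_pickle=True).item()
print("pointer/mark",onplane(c,np.array([472.8,491.8]),np.array([311,312.]),.055))
P=cloud(c);hsv=cv2.cvtColor(c["frame"],cv2.COLOR_RGB2HSV)
E
```

```text
clock: 1.1
tool_pos: [0.3673, -0.3615, 0.3643]
ee_rot: [-3.141, 0.0, -0.001]
force: [1.2, -0.5, -0.6]
grip_width: 0.0871
grasp_force: 0.0
clock: 1.93
tool_pos: [0.4436, -0.1215, 0.3243]
ee_rot: [-3.141, 0.001, 0.004]
force: [1.0, -0.7, 0.9]
grip_width: 0.0871
grasp_force: 0.0
[ 0.4432977  -0.12298184  0.32450108] [3.14139241e+00 7.99134258e-04 8.70377841e-04] [ 0.34878522  0.22722767 -0.1948143   2.10367485  0.06032325  0.81651239
 -1.45243542] 371.64829954431775
[ 0.52460696 -0.12154064  0.30363757]
pointer/mark [[ 0.48605647 -0.33263519  0.055     ]
 [ 0.48515853 -0.36985925  0.055     ]]
```

View pics/w1.png

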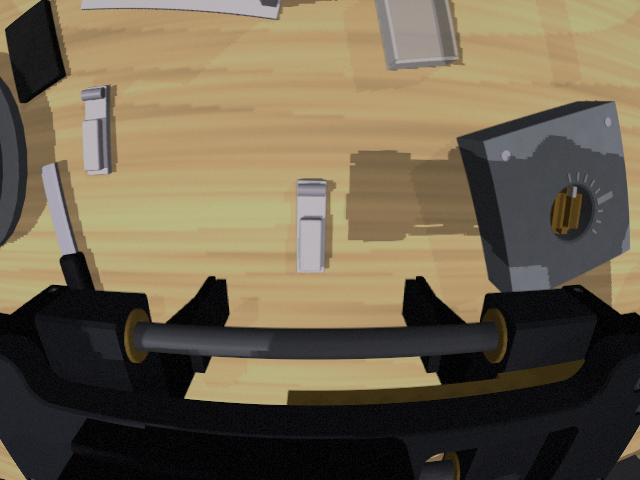

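Wrist view: blank 1 spans about (297–328, 180–272), the pin end towards +x; nothing near it. Blank 0 is at (97,130).

Run:
```python
from h import *
c=np.load("w1.npy",allow_pickle=True).item(); P=cloud(c,True); z=P[...,2]
hsv=cv2.cvtColor(c["frame"],cv2.COLOR_RGB2HSV)
v,u=np.mgrid[:480,:640]
for b in((280,165,345,280),(70,75,120,185)):
    m=(u>b[0])&(u<b[2])&(v>b[1])&(v<b[3])&(hsv[...,1]<50)&(z>.003)&(z<.03)
    p=P[m]; r=cv2.minAreaRect((p[:,:2]*1000).astype(np.float32)); print("plate",m.sum(),np.round(r,1) if 0 else r, p[:,2].max())
    p=P[m&(z>.0165)]; print("rib",cv2.minAreaRect((p[:,:2]*1000).astype(np.float32)))
```

```text
plate 2594 ((440.6063232421875, -117.92933654785156), (23.13504981994629, 79.92813873291016), 89.45165252685547) 0.019688852952538805
rib ((440.8481750488281, -117.06732940673828), (17.053560256958008, 69.17041778564453), 89.46926879882812)
plate 2197 ((530.4730224609375, 74.01325988769531), (24.77059555053711, 79.84580993652344), 88.44912719726562) 0.0203009863567179
rib ((530.2718505859375, 73.94364166259766), (17.908653259277344, 68.94417572021484), 88.2128677368164)
```

```bash
python3 -m jog '[-1,-0.05,-0.05,0.2,0,-1,0,0,0.3,0,-1,0,0,0.3,0,-1,0,0,0.25,0,-1,0,0,0.2,0,-1,0,0,0.1,0,-1,0,0,0.045,0,-1,0,0,0,0,1,0,0,0,0,1,0,0,0,0,1,0,0,0,0,1,0,0,0,0]' && python3 -m jog '[1,0,0,0,0,1,0,0,0,0,1,0,0,0,0,1,0,0,0,0,1,0,0,0,0,1,0,0,0,0]'
```

```text
clock: 2.98
tool_pos: [0.4387, -0.1183, 0.1861]
ee_rot: [3.141, -0.002, -0.001]
force: [0.1, -0.0, 0.1]
grip_width: 0.068
grasp_force: 0.0
clock: 3.48
tool_pos: [0.4384, -0.1181, 0.1852]
ee_rot: [3.142, 0.0, -0.0]
force: [-0.3, 0.1, 0.6]
grip_width: 0.0282
grasp_force: 0.0
```

```bash
python3 -m jog '[1,0,0,0,0,1,0,0,0,0,1,0,0,0,0,1,0,0,-0.1,0,1,0,0,-0.2,0,1,0,0,-0.3,0,1,0,0,-0.3,0,1,0,0,-0.3,0,1,0.05,-0.25,0,0,1,0.05,-0.25,0,0,1,0.05,-0.25,0,0,1,0.05,-0.25,0,0]' && python3 -m jog '[1,0.06,-0.25,0,0,1,0.06,-0.25,0,0,1,0.06,-0.25,0,0,1,0.06,-0.25,0,0,1,0.06,-0.25,0,0,1,0.06,-0.25,0,0,1,0.06,-0.25,0,0,1,0.06,-0.25,0,0,1,0.06,-0.25,0,0,1,0.06,-0.25,0,0,1,0.05,-0.2,0,0,1,0,-0.1,0,0]' && python3 -m jog '[1,0,-0.03,0,0,1,0,0,0,0]'
python3 - <<'E'
from h import *
c=arm.camera("wrist"); save(c,"w2.png"); P=cloud(c,True);
c=arm.camera("top"); save(c,"t2.png",(60,200,380,380),2)
E
```

```text
clock: 4.48
tool_pos: [0.4582, -0.0172, 0.3063]
ee_rot: [3.141, -0.001, -0.001]
force: [-0.4, 0.4, -0.2]
grip_width: 0.0232
grasp_force: 30.0
clock: 5.48
tool_pos: [0.5236, 0.2647, 0.306]
ee_rot: [-3.139, -0.001, 0.002]
force: [0.1, 0.1, -1.4]
grip_width: 0.0233
grasp_force: 30.0
clock: 5.65
tool_pos: [0.523, 0.2649, 0.3053]
ee_rot: [3.141, 0.001, 0.001]
force: [-0.4, -0.8, -0.9]
grip_width: 0.0234
grasp_force: 30.0
```

View pics/w2.png

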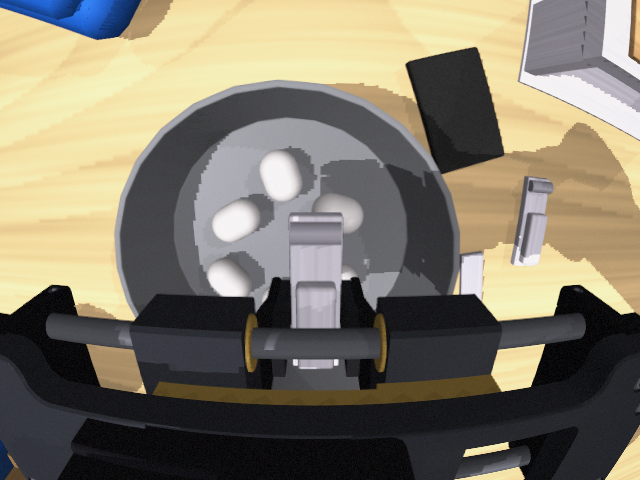

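The blank (290–343, 213–368) is held squarely over the pot. Lower and release.

```bash
python3 -m jog '[1,0,0,0.2,0,1,0,0,0.2,0,1,0,0,0.13,0,1,0,0,0.07,0,1,0,0,0,0,-1,0,0,0,0,-1,0,0,0,0,-1,0,0,0,0,-1,0,0,-0.2,0,-1,0,0,-0.2,0,-1,0,0,-0.22,0,-1,0,0,0,0]'
python3 - <<'E'
from h import *
s=arm.get_state();print(s["tool_pos"],s["ee_rot"])
c=arm.camera("wrist"); save(c,"w3.png")
P=cloud(c,True); z=P[...,2]
hsv=cv2.cvtColor(c["frame"],cv2.COLOR_RGB2HSV)
v,u=np.mgrid[:480,:640]
m=(hsv[...,1]<50)&(z>.003)&(z<.03)&(abs(P[...,0]-.53)<.055)&(abs(P[...,1]-.074)<.045)
n,l,st,ce=cv2.connectedComponentsWithStats(m.astype(np.uint8))
for i in range(1,n):
    if st[i,4]>100: print(st[i],cv2.minAreaRect((P[l==i][:,:2]*1000).astype(np.float32)))
E
```

```text
clock: 6.75
tool_pos: [0.5249, 0.266, 0.3126]
ee_rot: [-3.137, -0.009, -0.0]
force: [0.4, 0.1, 0.1]
grip_width: 0.0625
grasp_force: 0.0
[0.52491331 0.26597906 0.31255119] [-3.13697073e+00 -8.75008002e-03 -4.27194865e-04]
[ 510  180   41   88 2180] ((530.9694213867188, 75.79491424560547), (24.97051429748535, 79.8269271850586), 87.65946960449219)
```

View pics/w3.png

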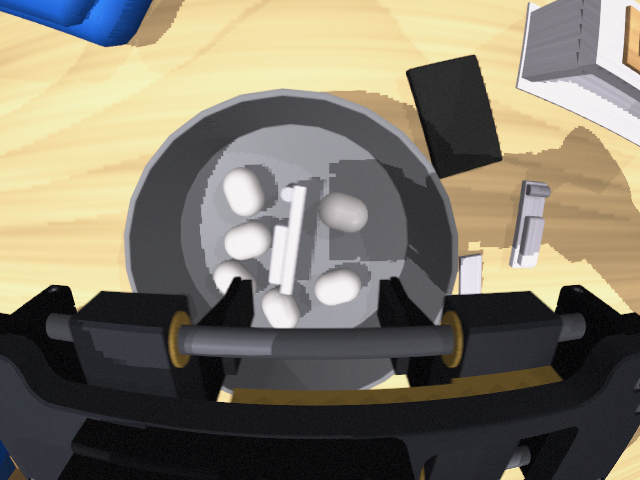

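Blank 1 lies in the pot on its edge at about (285,240), and blank 0 hasn't moved. I'll approach blank 0 about 10 mm to -y, so the gripper body clears the pot rim.

```bash
python3 -m jog '[-1,0.01,0.25,0,0.022,-1,0.01,0.25,0,0,-1,0.01,0.25,0,0,-1,0.01,0.25,0,0,-1,0.01,0.25,0,0,-1,0,0.25,0,0,-1,0,0.25,0,0,-1,0,0.25,0.05,0,-1,0,0,0.2,0,-1,0,0,0.2,0,-1,0,0,0.2,0,-1,0,0,0,0]'
python3 - <<'E'
from h import *
s=arm.get_state();print(s["tool_pos"],s["ee_rot"])
c=arm.camera("wrist")
P=cloud(c,True); z=P[...,2]
hsv=cv2.cvtColor(c["frame"],cv2.COLOR_RGB2HSV)
m=(hsv[...,1]<50)&(z>.003)&(z<.03)&(abs(P[...,0]-.53)<.055)&(abs(P[...,1]-.074)<.045)
n,l,st,ce=cv2.connectedComponentsWithStats(m.astype(np.uint8))
for i in range(1,n):
    if st[i,4]>100: print(st[i],cv2.minAreaRect((P[l==i][:,:2]*1000).astype(np.float32)))
E
```

```text
clock: 7.8
tool_pos: [0.5207, 0.0641, 0.2387]
ee_rot: [3.14, 0.007, -0.035]
force: [-0.5, 0.2, -0.1]
grip_width: 0.0866
grasp_force: 0.0
[0.52065463 0.06411847 0.23873542] [ 3.13996054  0.00748576 -0.0351715 ]
[ 274  176   42  127 5010] ((530.9912109375, 75.05484771728516), (23.792251586914062, 79.8965835571289), 87.96961975097656)
```

```bash
python3 -m jog '[-1,0.07,0,0,0,-1,0,0,0.2,0,-1,0,0,0.2,0,-1,0,0,0.1,0,-1,0,0,0.05,0,-1,0,0,0,0,1,0,0,0,0,1,0,0,0,0,1,0,0,0,0,1,0,0,0,0,1,0,0,0,0,1,0,0,0,0]' && python3 -m jog '[1,0,0,0,0,1,0,0,0,0,1,0,0,0,0,1,0,0,0,0,1,0,0,0,0,1,0,0,0,0,1,0,0,0,0,1,0,0,-0.1,0,1,0,0,-0.2,0,1,0,0,-0.3,0,1,0,0,-0.3,0,1,0,0,-0.3,0]'
```

```text
clock: 8.85
tool_pos: [0.5295, 0.0646, 0.1876]
ee_rot: [-3.142, -0.001, -0.035]
force: [0.5, -0.7, 0.2]
grip_width: 0.0547
grasp_force: 0.0
clock: 9.85
tool_pos: [0.529, 0.0643, 0.3089]
ee_rot: [3.141, 0.001, -0.035]
force: [1.1, -0.5, -0.9]
grip_width: 0.0232
grasp_force: 30.0
```

```bash
python3 -m jog '[1,-0.02,-0.3,0,0,1,-0.02,-0.3,0,0,1,-0.02,-0.3,0,0,1,-0.02,-0.3,0,0,1,-0.02,-0.3,0,0,1,-0.02,-0.3,0,0,1,-0.02,-0.3,0,0,1,0,-0.2,0,0,1,0,-0.1,0,0,1,0,0,0.2,0,1,0,0,0.2,0,1,0,0,0.15,0]' && python3 -m jog '[1,0,0,0.05,0,1,0,0,0,0,-1,0,0,0,0,-1,0,0,0,0,-1,0,0,0,0,-1,0,0,0,0,-1,0,0,-0.2,0,-1,0,0,-0.3,0,-1,0,0,-0.3,0,-1,0,0,-0.2,0,-1,0,0.3,0,0,-1,0,0.3,0,0]' && python3 -m jog '[-1,0.1,0.3,0,0,-1,0.1,0.3,0,0,-1,0.1,0.3,0,0,-1,0.1,0.3,0,0,-1,0.1,0.3,0,0,-1,0.1,0.2,0,0.055,-1,0.1,0,0,0.055,-1,0,0,0,0]'
python3 - <<'E'
from h import *
s=arm.get_state();print(s["tool_pos"],s["ee_rot"])
c=arm.camera("top"); save(c,"t4.png"); np.save("t4.npy",c,allow_pickle=True)
c=arm.camera("wrist"); save(c,"w4.png"); np.save("w4.npy",c,allow_pickle=True)
E
```

```text
clock: 10.85
tool_pos: [0.5238, 0.3037, 0.2513]
ee_rot: [3.14, 0.001, -0.036]
force: [-0.8, -0.2, -1.0]
grip_width: 0.0229
grasp_force: 30.0
clock: 11.85
tool_pos: [0.5215, 0.2465, 0.3499]
ee_rot: [-3.138, -0.004, -0.031]
force: [0.7, -1.2, -0.0]
grip_width: 0.0813
grasp_force: 0.0
clock: 12.52
tool_pos: [0.5872, 0.0693, 0.348]
ee_rot: [3.142, -0.003, -0.214]
force: [0.3, 0.1, -0.5]
grip_width: 0.0876
grasp_force: 0.0
[0.58716949 0.06932044 0.34795375] [ 3.14155427e+00 -2.74486621e-03 -2.13701103e-01]
```

View pics/t4.png

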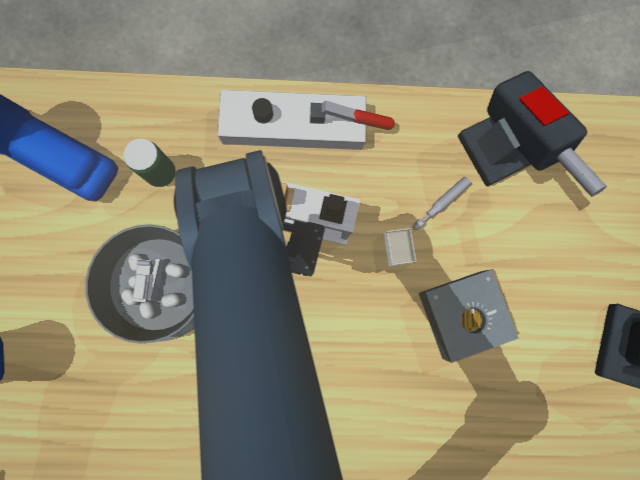

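View pics/w4.png

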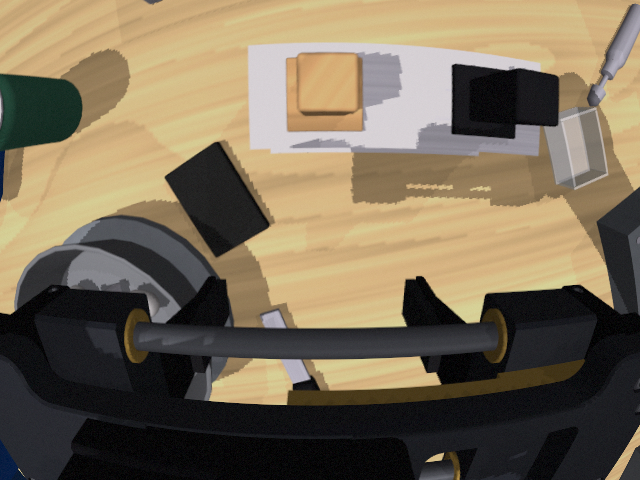

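Both blanks lie in the pot. In the wrist view the paddle handle is at (330,84) with its collar at (325,95), and the tool is square to the rack. Next, measure both handles.

Run:
```python
from h import *
c=np.load("w4.npy",allow_pickle=True).item(); P=cloud(c,True); z=P[...,2]; f=c["frame"]
v,u=np.mgrid[:480,:640]
for n,(a,b,d,e),zt in(("paddle",(285,45,370,135),.171),("tuner",(445,55,560,140),.171)):
    m=(u>a)&(u<d)&(v>b)&(v<e)
    t=P[m&(abs(z-zt)<.006)]; q=P[m&(abs(z-.111)<.0035)]
    print(n,"top",len(t),t[:,2].mean() if len(t) else 0,cv2.minAreaRect((t[:,:2]*1000).astype(np.float32)))
m=(z>.098)&(z<.112)&(v<170)&(v>35)&(u>230)&(u<560); p=P[m]
print("rack",cv2.minAreaRect((p[:,:2]*1000).astype(np.float32)),np.median(p[:,2]))
# edge rays of paddle handle top
hsv=cv2.cvtColor(f,cv2.COLOR_RGB2HSV)
print(onplane(c,np.array([297,360,362,297.]),np.array([55,54,112,112.]),.171,True))
```

```text
paddle top 3687 0.170232392220688 ((683.25341796875, 44.84387969970703), (26.1149845123291, 26.326093673706055), 78.80853271484375)
tuner top 2488 0.16994264641734133 ((663.6163330078125, -52.85846710205078), (27.50958824157715, 26.25728988647461), 79.02386474609375)
rack ((673.4336547851562, -4.331718444824219), (191.26683044433594, 64.77890014648438), 78.65803527832031) 0.10459438777369887
[[0.69639691 0.0553603  0.171     ]
 [0.69176448 0.02976417 0.171     ]
 [0.66726141 0.03399602 0.171     ]
 [0.67258543 0.06040152 0.171     ]]
```

```bash
python3 -m jog '[-1,0,0,-0.3,-0.007,-1,0.25,0,0,0,-1,0.25,0.05,0,0,-1,0.25,0,0,0,-1,0.15,0,0,0,-1,0.09,0,0,0,-1,0,0,0,0,-1,0,0,0.2,0,-1,0,0,0.2,0,-1,0,0,0.2,0,-1,0,0,0.16,0,-1,0,0,0,0]'
python3 - <<'E'
from h import *
s=arm.get_state();print(s["tool_pos"],s["ee_rot"],s["force"])
E
```

```text
clock: 13.62
tool_pos: [0.6792, 0.0486, 0.2975]
ee_rot: [3.14, 0.008, -0.194]
force: [-0.6, -0.2, 0.3]
grip_width: 0.0873
grasp_force: 0.0
[0.67919385 0.04861748 0.29753939] [ 3.13969083  0.0080564  -0.19376086] [-0.60500883 -0.20880713  0.2698388 ]
```

```bash
python3 -m jog '[-1,0,0,0,0,-1,0,0,0,0]'
```

```text
clock: 13.78
tool_pos: [0.6816, 0.0483, 0.3027]
ee_rot: [-3.141, -0.001, -0.195]
force: [0.0, 0.5, 1.0]
grip_width: 0.0866
grasp_force: 0.0
```

```bash
python3 -m jog '[-1,0.02,0.034,0,0,-1,0,0,0,0,-1,0,0,0,0,1,0,0,0,0,1,0,0,0,0,1,0,0,0,0,1,0,0,0,0,1,0,0,0,0,1,0,0,0,0,1,0,0,0,0,1,0,0,0,0,1,0,0,0,0]' && python3 -m jog '[1,0,0,0,0,1,0,0,0,0,1,0,0,0,0]'
```

```text
clock: 14.78
tool_pos: [0.6831, 0.0437, 0.3013]
ee_rot: [3.142, -0.0, -0.197]
force: [-0.2, -0.4, 0.5]
grip_width: 0.035
grasp_force: 0.0
clock: 15.03
tool_pos: [0.6831, 0.0438, 0.3013]
ee_rot: [-3.142, -0.0, -0.197]
force: [1.2, 0.9, 0.3]
grip_width: 0.026
grasp_force: 30.0
```

```bash
python3 -m jog '[1,0,0,-0.05,0,1,0,0,-0.1,0,1,0,0,-0.15,0,1,0,0,-0.2,0,1,0,0,-0.25,0,1,0,0,-0.25,0,1,0,0,-0.25,0,1,0,0,-0.15,0,1,0,0,0,0,1,0,0,0,0]'
python3 - <<'E'
from h import *
s=arm.get_state();print(s["tool_pos"],s["ee_rot"],s["force"])
c=arm.camera("top"); save(c,"t5.png",(80,215,225,350),4)
t=arm.camera("wrist"); P=cloud(t,True); np.save("t5.npy",c,allow_pickle=True)
E
```

```text
clock: 15.87
tool_pos: [0.683, 0.0438, 0.4426]
ee_rot: [-3.141, -0.002, -0.197]
force: [0.1, 0.4, -1.7]
grip_width: 0.0257
grasp_force: 30.0
[0.68295585 0.04379039 0.44257473] [-3.14102702e+00 -2.32979845e-03 -1.96774430e-01] [ 0.11116611  0.38348584 -1.72610373]
```

View pics/t5.png

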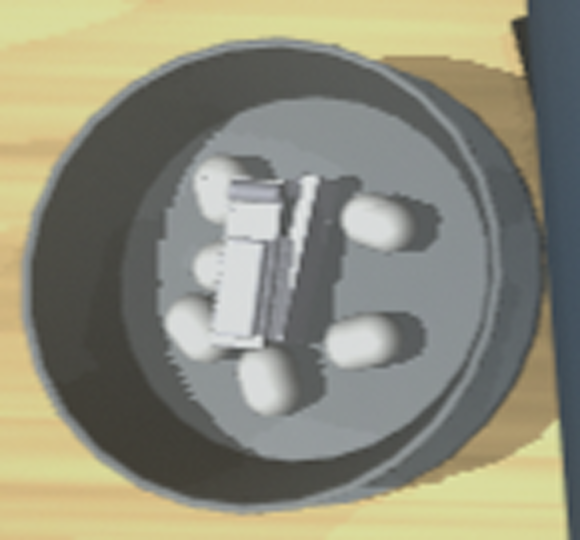

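Pot contents: pellets ring the two blanks, which lie left of centre. There is free floor at crop (420,280), and I'll put the paddle in there.

Run:
```python
from h import *
c=np.load("t5.npy",allow_pickle=True).item(); P=cloud(c); z=P[...,2]
px=lambda a:80+np.array(a,float)/4; py=lambda a:215+np.array(a,float)/4
print("floor c, entry",onplane(c,px([307,420]),py([278,280]),.025))
hsv=cv2.cvtColor(c["frame"],cv2.COLOR_RGB2HSV)
m=(abs(z-.025)<.004)&(np.hypot(P[...,0]-.521,P[...,1]-.283)<.1); p=P[m]; (x,y),r=cv2.minEnclosingCircle((p[:,:2]*1000).astype(np.float32)); print(x,y,r)
print("tops",z[(np.hypot(P[...,0]-.521,P[...,1]-.283)<.08)].max())
C=np.array([.521,.283]);yaw=-.197; T=np.array([.683,.0438])
d=C+[0,-.05]-T; X=np.array([np.cos(yaw),np.sin(yaw)]);Y=np.array([np.sin(yaw),-np.cos(yaw)])
print("shift tool",d@X,d@Y)
t=cloud(arm.camera("wrist"),True)
```

```text
floor c, entry [[0.52000083 0.28302586 0.025     ]
 [0.52064053 0.22819959 0.025     ]]
522.3193969726562 279.8473205566406 95.00279998779297
tops 0.07127092157969328
shift tool -0.1958984075765481 -0.15383255152591285
```

```bash
python3 -m jog '[1,-0.1,-0.08,0,0,1,-0.2,-0.16,0,0,1,-0.25,-0.2,0,0,1,-0.25,-0.2,0,0,1,-0.25,-0.2,0,0,1,-0.25,-0.2,0,0,1,-0.25,-0.2,0,0,1,-0.25,-0.18,0,0,1,-0.16,-0.12,0,0,1,0,0,0,0,1,0,0,0,0]'
python3 - <<'E'
from h import *
s=arm.get_state();print(s["tool_pos"])
c=arm.camera("wrist"); save(c,"w5.png")
E
```

```text
clock: 16.93
tool_pos: [0.5193, 0.2347, 0.4407]
ee_rot: [3.141, 0.001, -0.193]
force: [1.5, 0.1, -0.9]
grip_width: 0.026
grasp_force: 30.0
[0.51926966 0.23471363 0.4406887 ]
```

View pics/w5.png

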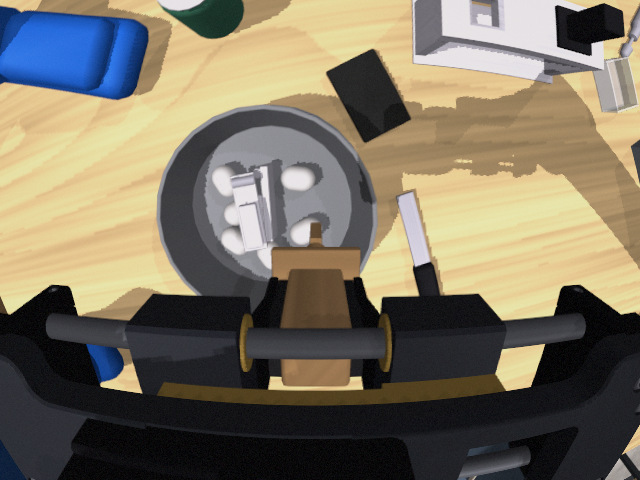

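The paddle hangs straight in the grip, with its blade tip at (316,235). Lower it into the free gap.

```bash
python3 -m jog '[1,0,0,0.2,0,1,0,0,0.2,0,1,0,0,0.2,0,1,0,0,0.2,0,1,0,0,0.15,0,1,0,0,0.12,0,1,0,0,0.08,0,1,0,0,0.04,0,1,0,0,0,0,1,0,0,0,0]'
```

```text
clock: 17.82
tool_pos: [0.5213, 0.2331, 0.3227]
ee_rot: [-3.141, -0.001, -0.197]
force: [-0.5, 0.6, -0.6]
grip_width: 0.0258
grasp_force: 30.0
```

```bash
python3 -m jog '[1,0.084,-0.0226,0.02,0,1,0.079,-0.0368,0,0,1,0.0714,-0.05,0,0,1,0.0617,-0.0617,0,0,1,0.05,-0.0714,0,0,1,0.0368,-0.079,0,0,1,0.0226,-0.084,0,0,1,0.0076,-0.087,0,0,1,-0.0076,-0.087,0,0,1,-0.0226,-0.084,0,0,1,-0.0368,-0.079,0,0,1,-0.05,-0.0714,0,0]'; python3 -m jog '[1,-0.0617,-0.0617,0,0,1,-0.0714,-0.05,0,0,1,-0.079,-0.0368,0,0,1,-0.084,-0.0226,0,0,1,-0.087,-0.0076,0,0,1,-0.087,0.0076,0,0,1,-0.084,0.0226,0,0,1,-0.079,0.0368,0,0,1,-0.0714,0.05,0,0,1,-0.0617,0.0617,0,0,1,-0.05,0.0714,0,0,1,-0.0368,0.079,0,0]'
python3 - <<'E'
from h import *
c=arm.camera("scene"); save(c,"s6.png",(380,200,600,380),3)
E
```

```text
clock: 18.82
tool_pos: [0.5656, 0.3083, 0.3202]
ee_rot: [-3.141, -0.0, -0.196]
force: [0.9, -0.8, -1.7]
grip_width: 0.0258
grasp_force: 30.0
clock: 19.82
tool_pos: [0.4784, 0.3085, 0.3203]
ee_rot: [3.142, 0.0, -0.197]
force: [-0.2, 1.1, -1.0]
grip_width: 0.0258
grasp_force: 30.0
```

View pics/s6.png

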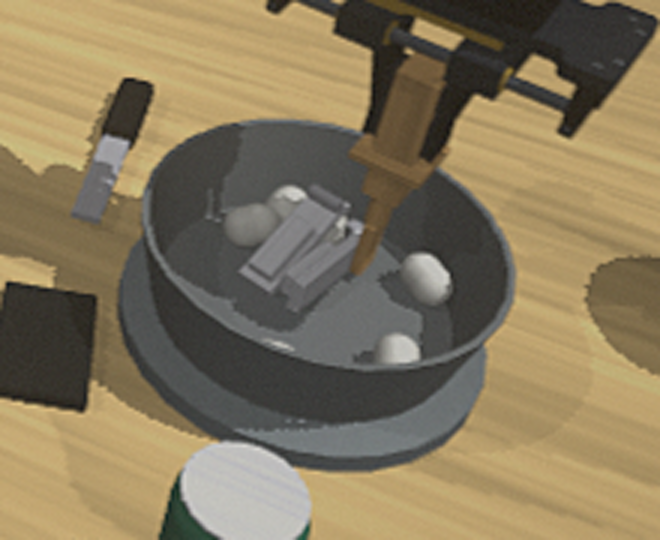

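Stirring goes quietly: pellets and blanks have shifted, everything is inside the pot, and the paddle has barely tilted (tip at (360,265)). Continue.

```bash
A=1; python3 -m jog '[1,-0.0226,0.084,0,0,1,-0.0076,0.087,0,0,1,0.0076,0.087,0,0,1,0.0226,0.084,0,0,1,0.0368,0.079,0,0,1,0.05,0.0714,0,0,1,0.0617,0.0617,0,0,1,0.0714,0.05,0,0,1,0.079,0.0368,0,0,1,0.084,0.0226,0,0,1,0.087,0.0076,0,0,1,0.087,-0.0076,0,0]'; python3 -m jog '[1,0.084,-0.0226,0,0,1,0.079,-0.0368,0,0,1,0.0714,-0.05,0,0,1,0.0617,-0.0617,0,0,1,0.05,-0.0714,0,0,1,0.0368,-0.079,0,0,1,0.0226,-0.084,0,0,1,0.0076,-0.087,0,0,1,-0.0076,-0.087,0,0,1,-0.0226,-0.084,0,0,1,-0.0368,-0.079,0,0,1,-0.05,-0.0714,0,0]'; python3 -m jog '[1,-0.0617,-0.0617,0,0,1,-0.0714,-0.05,0,0,1,-0.079,-0.0368,0,0,1,-0.084,-0.0226,0,0,1,-0.087,-0.0076,0,0,1,-0.087,0.0076,0,0,1,-0.084,0.0226,0,0,1,-0.079,0.0368,0,0,1,-0.0714,0.05,0,0,1,-0.0617,0.0617,0,0,1,-0.05,0.0714,0,0,1,-0.0368,0.079,0,0]'
```

```text
clock: 20.87
tool_pos: [0.5206, 0.2362, 0.3213]
ee_rot: [-3.133, 0.001, -0.196]
force: [-3.0, 10.3, 0.8]
grip_width: 0.0263
grasp_force: 29.9
clock: 21.87
tool_pos: [0.5655, 0.3083, 0.3202]
ee_rot: [-3.142, 0.0, -0.196]
force: [0.3, 0.4, -1.7]
grip_width: 0.0256
grasp_force: 30.0
clock: 22.87
tool_pos: [0.4778, 0.309, 0.3202]
ee_rot: [-3.141, 0.001, -0.196]
force: [-0.8, 0.2, -1.3]
grip_width: 0.0259
grasp_force: 30.0
```

```bash
python3 -m jog '[1,-0.0226,0.084,0,0,1,-0.0076,0.087,0,0,1,0.0076,0.087,0,0,1,0.0226,0.084,0,0,1,0.0368,0.079,0,0,1,0.05,0.0714,0,0,1,0.0617,0.0617,0,0,1,0.0714,0.05,0,0,1,0.079,0.0368,0,0,1,0.084,0.0226,0,0,1,0.087,0.0076,0,0,1,0.087,-0.0076,0,0]'; python3 -m jog '[1,0.084,-0.0226,0,0,1,0.079,-0.0368,0,0,1,0.0714,-0.05,0,0,1,0.0617,-0.0617,0,0,1,0.05,-0.0714,0,0,1,0.0368,-0.079,0,0,1,0.0226,-0.084,0,0,1,0.0076,-0.087,0,0,1,-0.0076,-0.087,0,0,1,-0.0226,-0.084,0,0,1,-0.0368,-0.079,0,0,1,-0.05,-0.0714,0,0]'; python3 -m jog '[1,-0.0617,-0.0617,0,0,1,-0.0714,-0.05,0,0,1,-0.079,-0.0368,0,0,1,-0.084,-0.0226,0,0,1,-0.087,-0.0076,0,0,1,-0.087,0.0076,0,0,1,-0.084,0.0226,0,0,1,-0.079,0.0368,0,0,1,-0.0714,0.05,0,0,1,-0.0617,0.0617,0,0,1,-0.05,0.0714,0,0,1,-0.0368,0.079,0,0]'
```

```text
clock: 23.87
tool_pos: [0.521, 0.2355, 0.3206]
ee_rot: [-3.136, 0.002, -0.196]
force: [-2.7, 5.9, -0.1]
grip_width: 0.0259
grasp_force: 30.0
clock: 24.87
tool_pos: [0.5655, 0.3083, 0.3202]
ee_rot: [-3.141, -0.0, -0.196]
force: [0.2, 0.7, -1.5]
grip_width: 0.0257
grasp_force: 30.0
clock: 25.87
tool_pos: [0.4804, 0.3079, 0.3213]
ee_rot: [-3.14, -0.006, -0.198]
force: [5.5, -1.7, -0.6]
grip_width: 0.0256
grasp_force: 30.0
```

```bash
python3 -m jog '[1,0,0,0,0,1,0,0,-0.05,0,1,0,0,-0.1,0,1,0,0,-0.15,0,1,0,0,-0.15,0,1,0,0,-0.15,0,1,0,0,-0.2,0,1,0,0,-0.2,0,1,0,0,-0.2,0,1,0,0,0,0,1,0,0,0,0]'
python3 - <<'E'
from h import *
s=arm.get_state();print(s["tool_pos"],s["ee_rot"])
c=arm.camera("scene"); np.save("s7.npy",c,allow_pickle=True)
t=arm.camera("top");np.save("t7.npy",t,allow_pickle=True)
w=arm.camera("wrist");np.save("w7.npy",w,allow_pickle=True)
a=c["frame"][100:380,370:600]; b=cv2.resize(t["frame"][210:350,70:240],(340,280)); 
im=np.hstack([cv2.resize(a,(460,560)),cv2.resize(b,(340,280)).repeat(2,0)[:560][:, :] if 0 else np.vstack([b,cv2.resize(w["frame"][100:400,120:500],(340,280))])])
cv2.imwrite("pics/m7.png",im[:,:,::-1])
E
```

```text
clock: 26.78
tool_pos: [0.479, 0.3097, 0.4417]
ee_rot: [-3.139, -0.001, -0.196]
force: [-0.7, -0.3, -1.0]
grip_width: 0.0259
grasp_force: 30.0
[0.47901467 0.30974485 0.44166958] [-3.13941474e+00 -1.45962005e-03 -1.95952482e-01]
```

View pics/m7.png

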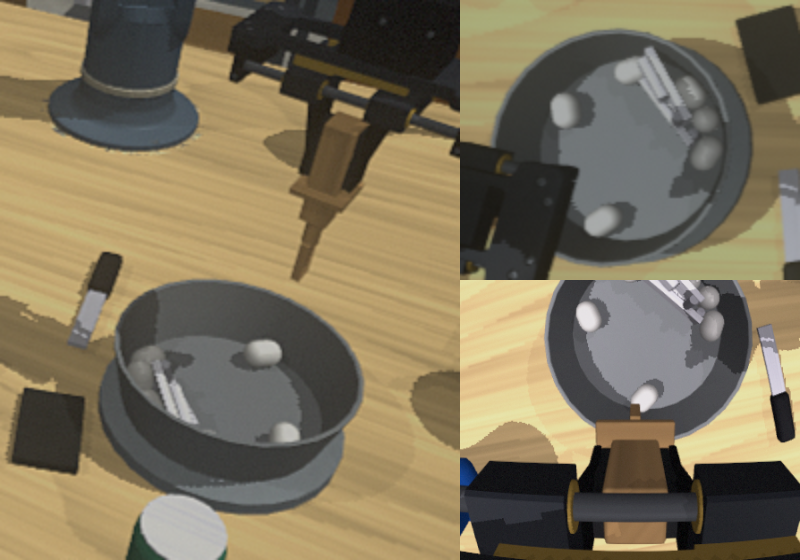

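All six pellets have moved and both blanks are in the pot, with nothing spilled. I'll check the paddle's tilt in the grip numerically.

Run:
```python
from h import *
T=np.array([.479,.3097,.4417]); M=R.from_euler("xyz",[np.pi,0,-.196]).as_matrix()
for nm,wr in(("w7",1),("s7",0)):
    c=np.load(nm+".npy",allow_pickle=True).item(); Q=(cloud(c,bool(wr))-T)@M
    hsv=cv2.cvtColor(c["frame"],cv2.COLOR_RGB2HSV)
    m=(hsv[...,0]>5)&(hsv[...,0]<20)&(hsv[...,1]>90)&(np.hypot(Q[...,0],Q[...,1])<.06)&(Q[...,2]>.12)&(Q[...,2]<.32)&(c["range_z"]>0)
    q=Q[m]
    for a in np.arange(.13,.30,.012):
        s=q[(q[:,2]>a)&(q[:,2]<a+.012)]
        if len(s)>8: print(nm,a.round(3),len(s),"x",s[:,0].min().round(4),s[:,0].max().round(4),"y",s[:,1].min().round(4),s[:,1].max().round(4))
    print(q[:,2].max())
d=np.array([.6833,.0445])-T[:2]; print("to rack in tool axes",d@M[:2,:2])
```

```text
w7 0.13 2536 x -0.0119 0.0157 y -0.0218 0.0245
w7 0.142 917 x 0.0083 0.015 y -0.0237 0.0261
w7 0.154 717 x 0.008 0.0139 y -0.0126 0.0245
w7 0.166 576 x 0.0086 0.0131 y -0.0206 0.0225
w7 0.178 501 x 0.0085 0.0125 y -0.0205 0.0217
w7 0.19 2173 x 0.0049 0.0203 y -0.0209 0.0232
w7 0.25 93 x 0.0013 0.0042 y -0.0022 0.0051
w7 0.262 41 x 0.0024 0.0035 y -0.0024 0.0047
w7 0.274 38 x 0.0012 0.0026 y -0.0024 0.0048
0.28623363164578747
s7 0.13 257 x -0.0101 0.0171 y -0.0293 0.0248
s7 0.142 141 x 0.0072 0.0174 y -0.0274 0.024
s7 0.154 135 x -0.0069 0.0167 y -0.0249 0.0191
s7 0.166 141 x -0.0102 0.0156 y -0.0237 0.0195
s7 0.178 137 x -0.0224 0.0176 y -0.0239 0.0197
s7 0.19 244 x -0.0202 0.0234 y -0.0237 0.02
s7 0.202 79 x -0.0038 0.0115 y -0.0132 0.0091
s7 0.214 84 x -0.0142 0.0107 y -0.0133 0.01
s7 0.226 38 x -0.0023 0.0042 y -0.0085 0.0039
s7 0.238 50 x -0.0049 0.0049 y -0.0089 0.0044
s7 0.25 44 x -0.0139 0.0061 y -0.0067 0.002
s7 0.262 40 x -0.015 0.0054 y -0.0061 0.0015
s7 0.274 42 x -0.0157 0.0042 y -0.0064 0.0016
0.28858014610197263
to rack in tool axes [0.25203539 0.22033541]
```

The paddle has tilted about 4° in the grip, so its tip sits 8 mm towards tool -x. I'll compensate for that when inserting it.

```bash
python3 -m jog '[1,0.08,0.07,0,0,1,0.16,0.14,0,0,1,0.25,0.21,0,0,1,0.25,0.21,0,0,1,0.25,0.21,0,0,1,0.25,0.21,0,0,1,0.25,0.21,0,0,1,0.25,0.21,0,0,1,0.25,0.21,0,0,1,0.25,0.21,0,0,1,0.2,0.18,0,0,1,0.1,0.1,0,0]' && python3 -m jog '[1,0.06,0.03,0,0,1,0,0,0,0,1,0,0,0,0,1,0,0,0,0]'
python3 - <<'E'
from h import *
s=arm.get_state();T=s["tool_pos"]; print(T,s["ee_rot"]); M=R.from_euler("xyz",[np.pi,0,s["ee_rot"][2]]).as_matrix()
print("left",(np.array([.6833,.0445])-T[:2])@M[:2,:2])
c=arm.camera("wrist");Q=(cloud(c,True)-T)@M
hsv=cv2.cvtColor(c["frame"],cv2.COLOR_RGB2HSV)
m=(hsv[...,0]>5)&(hsv[...,0]<20)&(hsv[...,1]>90)&(np.hypot(Q[...,0],Q[...,1])<.03)&(Q[...,2]>.25)&(Q[...,2]<.30)
print(Q[m].min(0),Q[m].max(0))
E
```

```text
clock: 27.93
tool_pos: [0.6878, 0.0413, 0.4385]
ee_rot: [3.138, 0.001, -0.202]
force: [-0.0, -1.0, -1.2]
grip_width: 0.0259
grasp_force: 30.0
clock: 28.27
tool_pos: [0.6905, 0.0449, 0.4403]
ee_rot: [-3.14, 0.001, -0.193]
force: [0.0, 0.6, -0.2]
grip_width: 0.0257
grasp_force: 30.0
[0.69050133 0.04488384 0.44026269] [-3.14034298e+00  1.02572811e-03 -1.93344992e-01]
left [-0.00699339  0.00176037]
[ 0.00121405 -0.00314988  0.25019844] [0.00408021 0.00343661 0.28438443]
```

```bash
python3 -m jog '[1,0.01,0.018,0,0,1,0,0,0.15,0,1,0,0,0.15,0,1,0,0,0.15,0,1,0,0,0.15,0,1,0,0,0.15,0,1,0,0,0.15,0,1,-0.04,0,0,0,1,0,0,0,0]' && python3 -m jog '[1,0,0,0.1,0,1,0,0,0.1,0,1,0,0,0.08,0,1,0,0,0.07,0,1,-0.01,0,0,0,1,0,0,0,0]'
```

```text
clock: 29.07
tool_pos: [0.6871, 0.0421, 0.3498]
ee_rot: [3.141, 0.002, -0.196]
force: [0.6, 0.3, -0.2]
grip_width: 0.0258
grasp_force: 30.0
clock: 29.57
tool_pos: [0.6868, 0.042, 0.3145]
ee_rot: [-3.141, 0.001, -0.196]
force: [0.2, 1.2, -2.1]
grip_width: 0.0261
grasp_force: 30.0
```

```bash
python3 -m jog '[1,-0.015,-0.015,0.04,0,1,0,0,0.04,0,1,0,0,0.03,0,1,0,0,0.02,0,1,0,0,0.01,0,1,0,0,0,0]'
```

```text
clock: 30.07
tool_pos: [0.6857, 0.0429, 0.3025]
ee_rot: [3.141, 0.0, -0.197]
force: [-4.5, -0.5, 5.9]
grip_width: 0.0257
grasp_force: 30.0
```

```bash
python3 -m jog '[1,-0.01,0,0.015,0,1,0,0,0,0,-1,0,0,0,0,-1,0,0,0,0,-1,0,0,0,0,-1,0,0,0,0,-1,0,0,0,0,-1,0,0,0,0,-1,0,0,-0.2,0,-1,0,0,-0.3,0,-1,0,0,-0.3,0,-1,-0.2,0,0,0]' && python3 -m jog '[-1,-0.3,0,0,0,-1,-0.3,0,0,0,-1,-0.2,0.25,0,0,-1,0,0.25,0,0,-1,0,0.25,0,0,-1,0,0.25,0,0,-1,0,0,0,0,-1,0,0,0,0]'
python3 - <<'E'
from h import *
s=arm.get_state();print(s["tool_pos"],s["ee_rot"])
c=arm.camera("wrist"); save(c,"w8.png"); P=cloud(c,True); z=P[...,2]
v,u=np.mgrid[:480,:640]
for n,x,y in(("paddle",.6833,.0445),("tuner",.6636,-.053)):
    m=(np.hypot(P[...,0]-x,P[...,1]-y)<.024)&(z>.16)&(z<.19)
    t=P[m]; r=cv2.minAreaRect((t[:,:2]*1000).astype(np.float32)); print(n,len(t),t[:,2].mean(),t[:,2].std(),r)
m=(np.hypot(P[...,0]-.6733,P[...,1]+.0042)<.03)&(abs(z-.105)<.01); print(np.median(z[m]))
E
```

```text
clock: 31.07
tool_pos: [0.6688, 0.0465, 0.3863]
ee_rot: [-3.138, -0.014, -0.199]
force: [1.5, -1.0, 1.1]
grip_width: 0.0829
grasp_force: 0.0
clock: 31.73
tool_pos: [0.567, -0.0368, 0.3798]
ee_rot: [3.141, -0.0, -0.2]
force: [0.1, 0.5, -0.8]
grip_width: 0.087
grasp_force: 0.0
[ 0.56696666 -0.0368461   0.37983623] [ 3.14115244e+00 -2.45531145e-04 -2.00405545e-01]
paddle 2153 0.16945759964311002 0.0023471255824488776 ((683.251220703125, 42.3730583190918), (27.14474868774414, 26.323427200317383), 78.65110778808594)
tuner 2586 0.17014278769271335 0.0012113553480325478 ((663.4752197265625, -53.092063903808594), (26.276655197143555, 25.927616119384766), 77.97576141357422)
0.10447795713800842
```

View pics/w8.png

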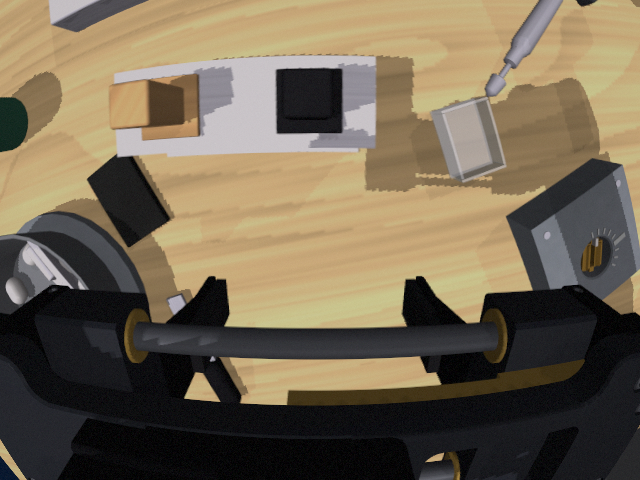

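The paddle hangs upright and fully down (handle at (130,103), collar flat). The tuner is at (310,95). Grasp the tuner now.

```bash
python3 -m jog '[-1,0.25,-0.033,0,0,-1,0.25,0,0,0,-1,0.25,0,0,0,-1,0.15,0,0,0,-1,0.08,0,0,0,-1,0,0,0,0,-1,0,0,0.2,0,-1,0,0,0.2,0,-1,0,0,0.2,0,-1,0,0,0.18,0,-1,0,0,0,0,-1,0,0,0,0]' && python3 -m jog '[-1,0,0,0,0,-1,0,0,0,0]'
```

```text
clock: 32.78
tool_pos: [0.6632, -0.0501, 0.3012]
ee_rot: [-3.142, 0.003, -0.196]
force: [0.1, 0.7, 0.4]
grip_width: 0.087
grasp_force: 0.0
clock: 32.95
tool_pos: [0.6643, -0.0507, 0.3036]
ee_rot: [-3.141, -0.003, -0.196]
force: [0.7, -0.1, -0.5]
grip_width: 0.087
grasp_force: 0.0
```

```bash
python3 -m jog '[-1,0,0.024,0.02,0,-1,0,0,0,0,1,0,0,0,0,1,0,0,0,0,1,0,0,0,0,1,0,0,0,0,1,0,0,0,0,1,0,0,0,0,1,0,0,0,0,1,0,0,0,0,1,0,0,0,0,1,0,0,0,0]' && python3 -m jog '[1,0,0,0,0,1,0,0,0,0,1,0,0,0,0,1,0,0,-0.05,0,1,0,0,-0.1,0,1,0,0,-0.15,0,1,0,0,-0.2,0,1,0,0,-0.2,0,1,0,0,-0.2,0,1,0,0,-0.1,0,1,0,0,0,0,1,0,0,0,0]'
python3 - <<'E'
from h import *
T=arm.get_state()["tool_pos"]; yaw=arm.get_state()["ee_rot"][2]
M=R.from_euler("xyz",[np.pi,0,yaw]).as_matrix()
print(T,yaw)
print("to screw",(np.array([.469,-.3347])-T[:2])@M[:2,:2])
E
```

```text
clock: 33.95
tool_pos: [0.6636, -0.0533, 0.2998]
ee_rot: [-3.142, -0.0, -0.197]
force: [-0.5, 0.4, 0.1]
grip_width: 0.0287
grasp_force: 0.0
clock: 34.95
tool_pos: [0.6634, -0.0534, 0.4001]
ee_rot: [-3.142, -0.001, -0.197]
force: [-0.1, -0.6, -2.2]
grip_width: 0.0259
grasp_force: 30.0
[ 0.66337582 -0.05335246  0.40013159] -0.19679138049669387
to screw [-0.13561407  0.31392231]
```

```bash
python3 -m jog '[1,-0.08,0.12,0,0,1,-0.17,0.24,0,0,1,-0.17,0.25,0,0,1,-0.17,0.25,0,0,1,-0.17,0.25,0,0,1,-0.17,0.25,0,0,1,-0.17,0.25,0,0,1,-0.17,0.25,0,0,1,-0.17,0.25,0,0,1,-0.17,0.25,0,0,1,-0.17,0.25,0,0,1,-0.17,0.25,0,0]' && python3 -m jog '[1,-0.15,0.2,0,0,1,-0.1,0.1,0,0,1,-0.05,0,0,0,1,0,0,0.2,0,1,0,0,0.1,0,1,0,0,0,0,1,0,0,0,0,1,0,0,0,0]'
python3 - <<'E'
from h import *
s=arm.get_state();print(s["tool_pos"],s["ee_rot"])
c=arm.camera("wrist"); save(c,"w9.png"); np.save("w9.npy",c,allow_pickle=True); np.save("s9.npy",[*s["tool_pos"],*s["ee_rot"]])
E
```

```text
clock: 35.95
tool_pos: [0.4136, -0.2968, 0.3983]
ee_rot: [-3.141, 0.003, -0.198]
force: [1.3, -0.5, -0.9]
grip_width: 0.0258
grasp_force: 30.0
clock: 36.62
tool_pos: [0.3817, -0.3189, 0.3699]
ee_rot: [-3.141, -0.0, -0.195]
force: [0.4, 0.1, 0.0]
grip_width: 0.0261
grasp_force: 30.0
[ 0.38167976 -0.31885952  0.36989891] [-3.14145570e+00 -1.74791303e-04 -1.95480521e-01]
```

View pics/w9.png

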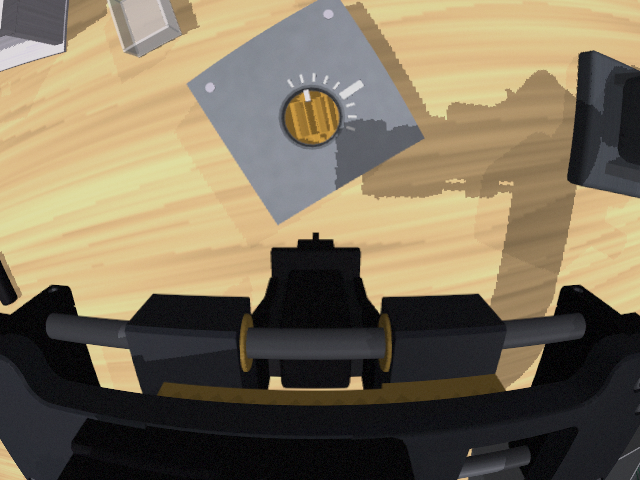

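The trimmer well is centred near (312,117), with the pointer at (307,95) and the mark at (352,89). Measure these.

Run:
```python
from h import *
c=np.load("w9.npy",allow_pickle=True).item(); f=c["frame"]; hsv=cv2.cvtColor(f,cv2.COLOR_RGB2HSV); P=cloud(c,True); z=P[...,2]
v,u=np.mgrid[:480,:640]
near=np.hypot(u-312,v-117)<36
br=near&(hsv[...,0]>8)&(hsv[...,0]<32)&(hsv[...,1]>100)
ys,xs=np.nonzero(br); print("brass z pct",np.percentile(z[br],[2,10,50,90,98]))
for zz in(.046,.05): 
    q=onplane(c,xs,ys,zz,True); print(zz,cv2.minEnclosingCircle((q[:,:2]*1000).astype(np.float32)))
wh=(hsv[...,1]<45)&(hsv[...,2]>170)&(np.hypot(u-312,v-117)<70)
n,l,st,ce=cv2.connectedComponentsWithStats(wh.astype(np.uint8))
for i in range(1,n):
    if st[i,4]<8: continue
    yy,xx=np.nonzero(l==i); q=onplane(c,xx,yy,.055,True); print(st[i],ce[i].round(1),q.mean(0).round(4),np.median(z[l==i]).round(4),cv2.minAreaRect((q[:,:2]*1000).astype(np.float32)))
m=(abs(z-.055)<.004)&(u>180)&(u<430)&(v<230); p=P[m]; print("unit",cv2.minAreaRect((p[:,:2]*1000).astype(np.float32)))
save(c,"w9c.png",(262,67,382,157),6)
```

```text
brass z pct [0.03484362 0.03570526 0.04451919 0.04833456 0.04984193]
0.046 ((468.3713073730469, -333.5139465332031), 22.088420867919922)
0.05 ((468.2753601074219, -333.5350646972656), 21.79717445373535)
[312  73   4   9  29] [313.1  76.8] [ 0.4992 -0.3408  0.055 ] 0.0551 ((499.0088806152344, -341.0711364746094), (2.3228774070739746, 6.445274829864502), 78.79385375976562)
[299  74   5   9  28] [301.1  78.1] [ 0.5    -0.3315  0.055 ] 0.0552 ((500.06494140625, -331.4290466308594), (6.829050540924072, 2.256645917892456), 2.2768194675445557)
[323  75   6   9  29] [325.4  79.2] [ 0.4955 -0.3498  0.055 ] 0.0554 ((495.4884338378906, -349.9312438964844), (2.454022169113159, 7.094387054443359), 61.05577087402344)
[287  79   7   8  29] [289.9  82.7] [ 0.4982 -0.3222  0.055 ] 0.0558 ((498.085693359375, -322.243896484375), (6.891529083251953, 2.498609781265259), 24.335979461669922)
[333  81   7   9  27] [336.  85.] [ 0.4894 -0.357   0.055 ] 0.0557 ((489.4326477050781, -356.9615783691406), (2.216975450515747, 6.817539215087891), 35.225433349609375)
[339  80  25  20 214] [351.1  89.1] [ 0.4841 -0.3679  0.055 ] 0.0556 ((484.0744323730469, -367.97857666015625), (6.562066078186035, 20.378389358520508), 24.209918975830078)
[304  90   7  11  55] [306.7  95.1] [ 0.4859 -0.3331  0.055 ] 0.0522 ((485.9424133300781, -333.0997619628906), (3.80680251121521, 8.585346221923828), 89.73406982421875)
[346 102   9   6  33] [349.9 104.2] [ 0.4724 -0.3647  0.055 ] 0.0551 ((472.46875, -364.6983642578125), (2.7524900436401367, 6.737175464630127), 8.70668888092041)
[348 115   9   4  27] [352.  116.1] [ 0.4629 -0.3645  0.055 ] 0.0551 ((462.60552978515625, -364.4991760253906), (6.286664962768555, 2.3854427337646484), 79.22116088867188)
unit ((477.8120422363281, -329.75775146484375), (141.07589721679688, 141.15460205078125), 20.334239959716797)
```

View pics/w9c.png

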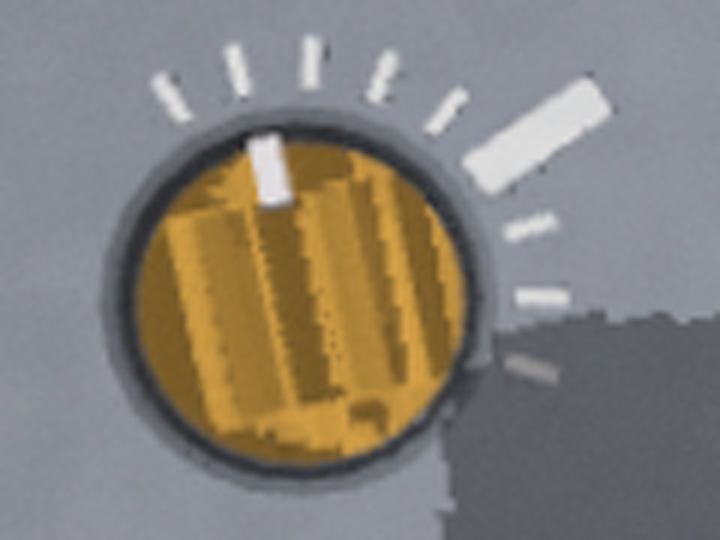

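Axis (0.4684, -0.3334), agreed by three measurements. The slot yaw is about 0.5° and the mark is at -65.7°. Turn the tool into line and move over the axis.

```bash
python3 -m jog '[1,0,0,0,-0.065,1,0,0,0,-0.066,1,0.2,0.035,0,0,1,0.25,0.04,0,0,1,0.25,0.04,0,0,1,0.12,0.03,0,0,1,0.04,0,0,0,1,0,0,0,0,1,0,0,0,0,1,0,0,0,0,1,0,0,0,0]'
```

```text
clock: 37.58
tool_pos: [0.4662, -0.3331, 0.37]
ee_rot: [3.141, 0.0, 0.008]
force: [-0.4, -0.3, -1.2]
grip_width: 0.0258
grasp_force: 30.0
```

```bash
python3 -m jog '[1,0.022,0.003,0.15,0,1,0,0,0.15,0,1,0,0,0.15,0,1,0,0,0.08,0,1,0,0,0.05,0,1,0,0,0.04,0,1,0,0,0.03,0,1,0,0,0.03,0,1,0,0,0.03,0,1,0,0,0,0,1,0,0,0,0]'
```

```text
clock: 38.5
tool_pos: [0.4695, -0.3333, 0.2989]
ee_rot: [3.141, -0.0, 0.009]
force: [0.0, 1.5, -1.0]
grip_width: 0.0259
grasp_force: 30.0
```

```bash
python3 -m jog '[1,-0.01,0,0.02,0,1,0,0,0.01,0,1,0,0,0,0.05,1,0,0,0,0.05,1,0,0,0,0.05,1,0,0,0,0.05,1,0,0,0,0.05,1,0,0,0,0.05,1,0,0,0,0.05,1,0,0,0,0.05,1,0,0,0,0.05,1,0,0,0,0]' && python3 -m jog '[1,0,0,0,0.05,1,0,0,0,0.05,1,0,0,0,0.05,1,0,0,0,0.05,1,0,0,0,0.05,1,0,0,0,0.04,1,0,0,0,0.04,1,0,0,0,0,1,0,0,0,0]'
python3 - <<'E'
from h import *
s=arm.get_state();print(s["tool_pos"],s["ee_rot"],s["torque"],s["joint_pos"])
for n in("wrist","top","scene"):
    c=arm.camera(n); np.save(n[0]+"10.npy",c,allow_pickle=True)
    f=c["frame"]; hsv=cv2.cvtColor(f,cv2.COLOR_RGB2HSV); P=cloud(c,n=="wrist")
    v,u=np.mgrid[:480,:640]
    k=np.hypot(P[...,0]-.4684,P[...,1]+.3334)<.024
    br=k&(hsv[...,0]>8)&(hsv[...,0]<32)&(hsv[...,1]>100); wh=k&(hsv[...,1]<45)&(hsv[...,2]>150)&(P[...,2]>.045)&(P[...,2]<.057)
    print(n,br.sum(),wh.sum(),P[wh].mean(0) if wh.sum() else None)
E
```

```text
clock: 39.5
tool_pos: [0.4685, -0.3329, 0.2956]
ee_rot: [-3.142, 0.001, -0.699]
force: [0.4, 1.0, -0.2]
grip_width: 0.0258
grasp_force: 30.0
clock: 40.25
tool_pos: [0.4686, -0.3329, 0.2957]
ee_rot: [-3.142, 0.001, -1.213]
force: [0.1, 1.5, -1.1]
grip_width: 0.0258
grasp_force: 30.0
[ 0.46855476 -0.33287829  0.29565425] [-3.14154315e+00  5.82842699e-04 -1.21292736e+00] [ 0.45966996 -0.0806544   0.01451524] [ 0.34988457  0.43064918  0.25261944  1.89705604 -0.14220012  0.8314901
 -2.10722858]
wrist 1765 84 [ 0.47658659 -0.34908017  0.05242425]
top 187 0 None
scene 50 0 None
```

The pointer is at -62.4° from the wrist view. Measure the mark in the same picture for a relative angle.

```bash
cat > ang.py <<'E'
from h import *
def ang(c,ax=np.array([.4684,-.3334])):
    hsv=cv2.cvtColor(c["frame"],cv2.COLOR_RGB2HSV); P=cloud(c,True); d=P[...,:2]-ax; r=np.hypot(*np.moveaxis(d,-1,0))
    v,u=np.mgrid[:480,:640]; 
    w=(hsv[...,1]<45)&(hsv[...,2]>150)&(r<.055)&(P[...,2]>.045)&(P[...,2]<.06)
    n,l,st,ce=cv2.connectedComponentsWithStats(w.astype(np.uint8))
    for i in range(1,n):
        if st[i,4]<15: continue
        yy,xx=np.nonzero(l==i); zz=.055 if r[l==i].mean()>.024 else .0525
        q=onplane(c,xx,yy,zz,True); e=q[:,:2].mean(0)-ax; b=cv2.minAreaRect((q[:,:2]*1e3).astype(np.float32))
        print(st[i,4],"r",np.hypot(*e).round(4),"ang",np.degrees(np.arctan2(e[1],e[0])).round(1),"rect",np.round(b[1],1),round(b[2],1),np.round(b[0],1))
E
python3 - <<'E'
from ang import *
c=np.load("w10.npy",allow_pickle=True).item(); ang(c); save(c,"w10.png",(200,100,440,280),3)
E
```

```text
18 r 0.0429 ang -66.9 rect [3.  3.7] 20.5 [ 485.5 -372.6]
3911 r 0.0387 ang 10.2 rect [31.7 76.4] 1.7 [ 507.3 -322.6]
50 r 0.0372 ang -66.1 rect [4.  6.6] 26.1 [ 483.6 -367. ]
38 r 0.0304 ang -65.2 rect [4.3 4.4] 20.5 [ 481.3 -361.4]
3259 r 0.0405 ang -155.2 rect [27.9 70.9] 27.8 [ 429.3 -347.1]
84 r 0.0177 ang -62.4 rect [3.9 8.6] 27.1 [ 476.5 -349. ]
```

View pics/w10.png

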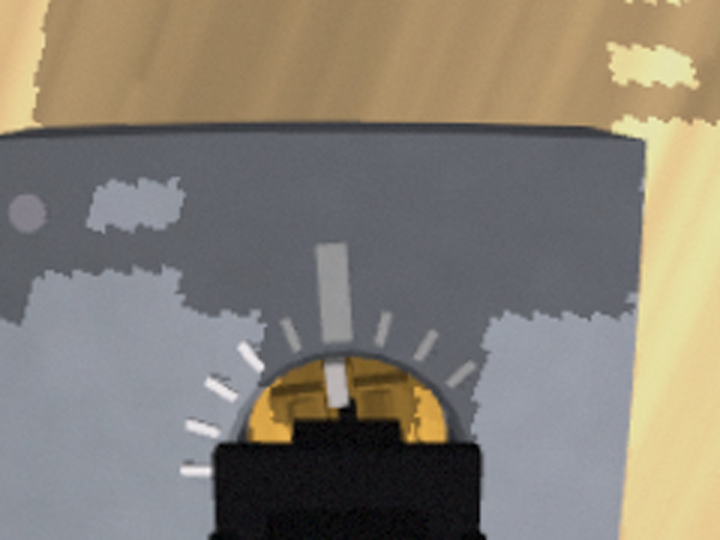

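The pointer (337,385) is almost under the mark (333,290). About 3.4° more clockwise is needed.

```bash
python3 -m jog '[1,0,0,0,0.02,1,0,0,0,0.018,1,0,0,0,0,1,0,0,0,0,1,0,0,0,0]'
python3 - <<'E'
from ang import *
print(arm.get_state()["ee_rot"]); ang(arm.camera("wrist"))
E
```

```text
clock: 40.82
tool_pos: [0.4685, -0.333, 0.2957]
ee_rot: [-3.141, 0.001, -1.275]
force: [1.6, 3.1, -2.0]
grip_width: 0.0259
grasp_force: 30.0
[-3.14141720e+00  5.12428693e-04 -1.27510459e+00]
3808 r 0.0388 ang 7.6 rect [74.  31.1] 89.3 [ 507.9 -323.7]
75 r 0.0345 ang -66.1 rect [ 4.4 11.9] 21.1 [ 482.5 -364.6]
3425 r 0.0401 ang -156.8 rect [28.9 72.1] 27.7 [ 429.  -345.5]
88 r 0.0177 ang -65.9 rect [3.9 8.7] 22.8 [ 475.6 -349.6]
```

Pointer and mark are aligned (-65.9° against -66.1°). Relax the blade, lift out, and check again.

```bash
python3 -m jog '[1,0,0,0,-0.02,1,0,0,0,-0.01,1,0,0,-0.03,0,1,0,0,-0.1,0,1,0,0,-0.15,0,1,0,0,-0.2,0,1,0,0,-0.2,0,1,0,0,-0.2,0,1,0,0,-0.2,0,1,0,0,-0.07,0,1,0,0,0,0,1,0,0,0,0]'
python3 - <<'E'
from ang import *
s=arm.get_state();print(s["tool_pos"],s["ee_rot"]); ang(arm.camera("wrist"))
E
```

```text
clock: 41.87
tool_pos: [0.468, -0.3334, 0.4108]
ee_rot: [3.142, -0.0, -1.229]
force: [0.2, 0.1, -1.1]
grip_width: 0.0257
grasp_force: 30.0
[ 0.46803978 -0.33338044  0.41079522] [ 3.14158949e+00 -3.18124718e-04 -1.22922145e+00]
4224 r 0.0245 ang -111.4 rect [ 68.7 108.4] 74.3 [ 462.3 -353.1]
15 r 0.0474 ang -9.4 rect [6.5 4. ] 10.7 [ 515.3 -341.1]
44 r 0.0179 ang -66.2 rect [3.7 8.5] 19.6 [ 475.7 -349.6]
542 r 0.0369 ang 48.7 rect [32.4 37.8] 45.4 [ 494.7 -306. ]
```

```bash
python3 -m jog '[1,0,0,0,-0.066,1,0,0,0,-0.066,1,0,0,0,-0.066,1,0,0,0,-0.066,1,0,0,0,-0.066,1,0,0,0,-0.066,1,0,0,0,-0.066,1,0,0,0,-0.065,1,0,0,0,-0.065,1,0,0,0,-0.065,1,0,0,0,0,1,0,0,0,0]' && python3 -m jog '[1,0.05,-0.1,0,0,1,0.08,-0.2,0,0,1,0.12,-0.26,0,0,1,0.12,-0.26,0,0,1,0.12,-0.26,0,0,1,0.12,-0.26,0,0,1,0.12,-0.26,0,0,1,0.12,-0.26,0,0,1,0.12,-0.26,0,0,1,0.12,-0.26,0,0,1,0.11,-0.26,0,0,1,0.08,-0.24,0,0]' && python3 -m jog '[1,0.06,-0.16,0,0,1,0.03,-0.09,0,0,1,0,0,0,0,1,0,0,0,0,1,0,0,0,0]'
python3 - <<'E'
from h import *
s=arm.get_state();T=s["tool_pos"]; print(T,s["ee_rot"]); M=R.from_euler("xyz",[np.pi,0,s["ee_rot"][2]]).as_matrix()
print("left",(np.array([.6636,-.0533])-T[:2])@M[:2,:2])
c=arm.camera("wrist");Q=(cloud(c,True)-T)@M
hsv=cv2.cvtColor(c["frame"],cv2.COLOR_RGB2HSV)
m=(hsv[...,2]<70)&(np.hypot(Q[...,0],Q[...,1])<.033)&(Q[...,2]>.14)&(Q[...,2]<.28)&(Q[...,0]>0)
q=Q[m]
for a in np.arange(.15,.27,.01):
    t=q[(q[:,2]>a)&(q[:,2]<a+.01)]
    if len(t)>8: print(a.round(3),len(t),np.percentile(t,[5,95],axis=0)[:,:2].round(4).tolist())
E
```

```text
clock: 42.92
tool_pos: [0.4681, -0.3333, 0.4094]
ee_rot: [-3.141, 0.002, -0.2]
force: [0.4, -0.6, -0.8]
grip_width: 0.0258
grasp_force: 30.0
clock: 43.92
tool_pos: [0.6514, -0.0729, 0.4102]
ee_rot: [-3.141, 0.0, -0.197]
force: [0.0, 0.7, -0.4]
grip_width: 0.0257
grasp_force: 30.0
clock: 44.33
tool_pos: [0.6634, -0.0552, 0.4107]
ee_rot: [3.14, 0.0, -0.2]
force: [0.4, 0.4, 0.4]
grip_width: 0.0259
grasp_force: 30.0
[ 0.66338924 -0.05517721  0.4107372 ] [ 3.13992614e+00  2.94122394e-04 -1.99813543e-01]
left [-0.00016603 -0.0018817 ]
0.15 1235 [[0.0091, -0.0199], [0.0133, 0.0212]]
0.16 966 [[0.0091, -0.0187], [0.0133, 0.0201]]
0.17 854 [[0.0091, -0.0186], [0.0133, 0.02]]
0.18 2096 [[0.0091, -0.0186], [0.0214, 0.0203]]
0.19 525 [[0.0093, -0.0188], [0.0222, 0.0201]]
0.22 76 [[0.0106, -0.009], [0.0111, 0.0106]]
0.23 200 [[0.0103, -0.009], [0.0113, 0.0103]]
0.24 65 [[0.0107, -0.0086], [0.012, 0.0069]]
0.25 11 [[0.0114, -0.0004], [0.0123, 0.0025]]
```

The tuner is still upright in the grip. Insert it.

```bash
python3 -m jog '[1,0,-0.019,0.1,0,1,0,0,0.15,0,1,0,0,0.15,0,1,0,0,0.12,0,1,0,0,0.12,0,1,0,0,0.12,0,1,0,0,0.1,0,1,0,0,0.1,0,1,0,0,0.08,0,1,0,0,0.04,0,1,0,0,0,0,1,0,0,0,0]'
```

```text
clock: 45.38
tool_pos: [0.6645, -0.0512, 0.3029]
ee_rot: [-3.142, -0.0, -0.197]
force: [-0.0, -0.1, -0.3]
grip_width: 0.0259
grasp_force: 30.0
```

```bash
python3 -m jog '[1,-0.005,0.02,0.02,0,1,0,0,0.01,0,1,0,0,0,0,-1,0,0,0,0,-1,0,0,0,0,-1,0,0,0,0,-1,0,0,0,0,-1,0,0,0,0,-1,0,0,0,0,-1,0,0,-0.2,0,-1,0,0,-0.3,0,-1,0,0,-0.3,0]' && python3 -m jog '[-1,-0.25,0,0,0,-1,-0.3,0,0,0,-1,-0.3,0,0,0,-1,-0.25,0,0,0,-1,0,0,0,0,-1,0,0,0,0]'
python3 - <<'E'
from h import *
c=arm.camera("wrist"); P=cloud(c,True); z=P[...,2]
for n,x,y in(("paddle",.6833,.0445),("tuner",.6636,-.053)):
    t=P[(np.hypot(P[...,0]-x,P[...,1]-y)<.022)&(z>.16)&(z<.19)]
    print(n,len(t),t[:,2].mean(),t[:,2].std(),cv2.minAreaRect((t[:,:2]*1000).astype(np.float32)))
s=arm.camera("scene"); save(s,"s11.png")
E
```

```text
clock: 46.38
tool_pos: [0.6631, -0.0531, 0.3796]
ee_rot: [3.141, 0.003, -0.197]
force: [0.9, -1.0, 0.7]
grip_width: 0.0782
grasp_force: 0.0
clock: 46.88
tool_pos: [0.5548, -0.0314, 0.3803]
ee_rot: [-3.141, -0.001, -0.196]
force: [0.7, 0.5, -0.0]
grip_width: 0.087
grasp_force: 0.0
paddle 2172 0.1694476061464447 0.0024242094817871055 ((682.9227905273438, 42.59284210205078), (27.249134063720703, 26.281307220458984), 78.41735076904297)
tuner 2552 0.17016420881437858 0.0010773256458591703 ((663.3331909179688, -53.754337310791016), (26.210901260375977, 26.279537200927734), 78.30058288574219)
```

View pics/s11.png

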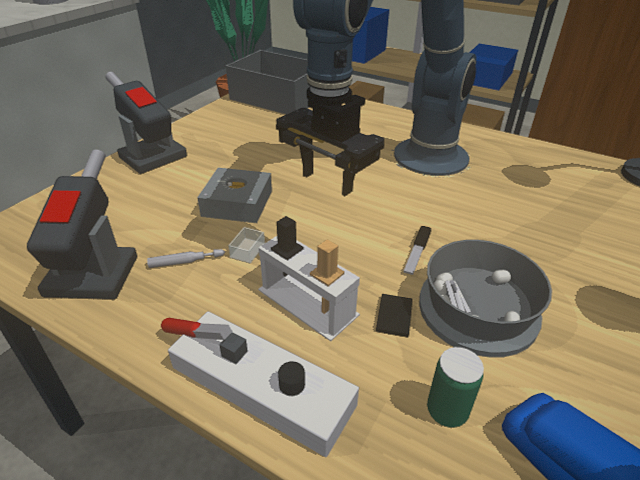

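Both tools hang upright in the rack, at (287,240) and (328,263). The pot holds everything, the bench is clear of blanks, and the other things are where they were.

```bash
python3 -c "from bench import arm; print(arm.sign_off())"
```

```text
the job is handed in; nothing more can be done
None
```

The job is done and handed in at about 47 s: both blanks found on the bench are in the pot, the stir was about 2.7 turns with all six pellets shifted and nothing spilled, the trimmer pointer is within about half a degree of the mark, and both tools hang upright in their rack holes.

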